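# Shut and lock the lamp cover of a detector module

## Robot

A 6-joint arm with a two-finger parallel gripper is mounted at the origin on the work surface. World frame = base frame: x ahead of the robot, y to its left, z up, the work surface at z = 0. Lengths are in m, angles in rad, forces in N, time in s.
With the tool pointing down it reaches from about 0.325 to 0.9 m from the base axis. Payload 6.1 kg.
Tool frame: the origin (TCP) lies between the finger pads; the fingertips stand 11 mm ahead of it and the grasp point (between the pads) lies 8 mm behind it; z points along the fingers, y is the direction in which the jaws open and shut (so a half turn about z gives the same grasp; the last joint's range is limited). The gripper opens to 87 mm and grips with 3 to 60 N. Pads are 19 mm wide; open, the fingers measure 117 mm over their backs; the gripper's body (75 mm by 190 mm) begins 51 mm behind the grasp point.
Start: joints at [-1.472, 0.22, 1.526, -0, 1.395, -0.126], TCP at [0.139, -0.609, 0.205] pointing down, gripper open.
Joint ranges: [-2.98, 2.98], [-0.91, 2.08], [0.09, 2.57], [-1.24, 4.39], [0.2, 2.65], [-2.68, 2.68]. Speed limits (rad/s): [2.57, 2.57, 3.01, 3.14, 3.14, 3.14].

## Interface

Orientations are given as a rotation vector (axis times angle).
In Python, from bench import * gives the robot as it stands.
- The arm moves only by the tool send_rows, never from a script. Its argument "steps" is a list that holds one entry, the list of rows, each a list of 6 numbers: the shift along the world's x, y, z in m, then the turn, a rotation vector about the world's x, y, z in rad. In form: [[[dx, dy, dz, ax, ay, az], ...]]. A call has 1 to 12 rows; each row is the pose to reach, as a shift and turn from the pose measured when the call began; what a row does not reach only later rows make up. A row lasts 1/10 s, in which the tool goes at most 50 mm and 8.59 degrees, less where a joint would pass 70% of its speed; a pose out of reach is approached as far as the arm can. A call with a gripper value outside its range is refused whole. "fingers" is the finger opening in m, from 0 to 0.087, set as the call begins (left out, the last holds). The fingers move at their own pace and stop on an object; the grip force is fixed at half the most. Time passes only in rows, so rows that repeat a pose let the fingers close. It gives the time, the measured TCP pose, the force and the opening at its end, in the units of the state.
- get_state(): the state, without advancing time (a new reading comes with each control period).
- capture(name): name is "side" or "top"; returns the picture (420x560x3 uint8, red, green, blue); there is no depth.
- calibration(name): a dict with "mtx" (3x3 intrinsics, pixels), "k1" (the pictures are not rectified: a ray, as slopes to the right and down, at radius r is drawn at 1 + k1 r^2 times it, then the intrinsics apply), "position" and "orientation" of the camera in the world. Camera axes: x right, y up, looking along -z (the intrinsics and any distortion apply to the point x, -y, -z); pixel columns grow to the right and rows downward; lengths in m; the calibration is good to about 2 mm. A picture is of the moment at which its call begins. calibration takes no time and is no camera call.
- hand_in(): hands the job in, once; it reports no verdict.
The state is a dict: "clock": time; "q": joint angles; "dq": joint speeds; "joint_efforts": joint torques, N m; "ee_pos": TCP position; "orientation": TCP orientation; "ft_force": force on the tool from outside, world axes, zero at the start; "torque": the same for the moment, N m; "width": finger opening in m.
Only numpy, scipy, OpenCV 4.12 (cv2) and the standard library are available. Lean on these libraries where they do the work, as an engineer would, in place of code of your own. Each camera call takes 0.05 s, during which the arm holds its last target. There are 200 camera calls.

## Task

The lamp cover on top of the detector module stands ajar. Push it fully shut with the fingertips, then set the fingertips in the slot of its big quarter-turn fastener and turn it clockwise, seen from above, up to its stop so that the cover is locked, and let go. Shut the cover before you turn the fastener, do not swing the cover further open, and leave the bottles and other things around it where they stand.

Things in the scene. Friction and masses are not known exactly. Their poses are not given: they have to be found in the camera images.
- module: White bench-top detector module, a fixed box 260 mm (its x) by 400 mm (its y), top at 120 mm. Origin: centre of its underside on the bench; z up; its front, -x, faces the robot. A grey hinged cover 200 mm (x) by 238 mm (y) lies in its top, centred 70 mm to +y of the origin; the top's -y part is a flat deck with two small containers.
- cover_hinge (a point): Fixed point on the module: middle of the cover's hinge line (along the module's y, on the far side), at the height of the shut cover's top face, 120 mm (the pivot is 8 mm below). The shut cover reaches 200 mm from here to the module's -x and 119 mm to either side.
- cover (a joint): Angle of the cover (8 mm thick) in rad: 0 is shut, flush with the module's top, against a stop; it grows as the front edge, nearest the robot, swings up. Stiff hinge: the cover stays where it is left; 3 to 8 N downwards near the front edge moves it shut. Starts 0.35 to 0.65.
- cover_press (a point): Point on the cover's top face, 145 mm from the hinge line, 88 mm to the +y side of its centre line: flat bare panel, 63 mm wide, beside the fastener's collar, a good place to push. Moves with the cover. The collar is a fixed grey ring round the fastener, 112 mm outer and 94 mm inner diameter, 15 mm high above the face.
- fastener_slot (a point): Centre of the slot's floor, on the fastener's axis (z out of the cover, y along the slot), 125 mm from the hinge line on the cover's centre line. The fastener is a steel disc of 90 mm diameter, top 17 mm above the cover's face, with one straight slot across its middle: 28 mm wide, 88 mm long, 14 mm deep, floor 3 mm above the face (123 mm above the bench when shut).
- fastener (a joint): Turn in rad, growing clockwise seen from above: at 0 (unlocked) the slot runs along the module's y, at 1.57 (stop, locked) along its x. Friction only, 0.12 N m: it stays where it is left. Starts 0 to 0.3. Below the cover it carries a cam tongue that goes under a keeper in the module's front wall; turned past about 1 rad while the cover is open, it keeps the cover from shutting.
- vial_jar: Bystander: small amber jar, 42 mm wide, 55 mm tall, on the module's deck. Origin: centre of its underside. Leave it alone.
- deck_bottle: Bystander: small clear bottle, 48 mm wide, 85 mm tall, on the module's deck. Origin: centre of its underside. Leave it alone.
- solvent_bottle: Bystander: glass bottle with a blue cap, 72 mm wide, 170 mm tall, on the bench to the module's -y side. Origin: centre of its underside. Leave it alone.
- beaker: Bystander: glass beaker, 64 mm wide, 85 mm tall, on the bench to the module's +y side. Origin: centre of its underside. Leave it alone.
- screwdriver: Bystander: screwdriver lying on the bench to the module's +y side. Leave it alone.

How it is judged:
On the way, in this order (a step that is already met when the one before it is completed fails the run):
1. the cover is pushed shut while the fastener is still unlocked (value of joint cover below 0.02 rad and value of joint fastener below 1 rad), for 0.2 s.
2. the fastener is turned clockwise to its stop with the cover shut (value of joint fastener above 1.42 rad and value of joint cover below 0.02 rad), for 0.2 s.
At the end, for the whole second after the job is handed in: The cover is shut (within 0.02 rad, about 4 mm at its front edge) and the fastener stands within 0.15 rad of its stop (joint above 1.42); nothing is touched (all of step 2).
It fails at once if the fastener is turned past 1 rad while the cover is more than 0.1 rad open (value of joint cover above 0.1 rad and value of joint fastener above 1 rad).
It fails at once if the cover is lifted or swung further open (past 0.7 rad) (value of joint cover above 0.7 rad).
It fails at once if a bystander is moved by more than 30 mm, tipped, lifted or carried (distance of any of vial_jar, deck_bottle, solvent_bottle, beaker, screwdriver from where it was at the start of the episode above 0.03 m or angle between any of vial_jar, deck_bottle, solvent_bottle, beaker's own z axis and vertical above 0.4 rad).
It also fails if it takes over 53 s, if anything falls off the work surface, if the arm or the gripper's body presses on something with over 40 N, if the wrist force passes 120 N, or if a joint passes its speed limit or range.

## Working session

There is one attempt and no reset: what is moved stays moved. The work goes in short steps, Python scripts to look and compute and a tool call to move; the robot and the scene stay as the last step left them, time stands still between calls to the robot, and variables do not carry over. Pictures are saved under pics/ and viewed, about 8 in all and at most 12, crops included, and the job is handed in when it is done.

Besides the shell and the picture viewer there is one more tool, called after ">>>" as name(argument=value, ...), one argument or row to a line, values as JSON. send_rows: Moves the arm, as the interface text tells. Its arguments: {"type":"object","properties":{"steps":{"type":"array","items":{"type":"array","items":{"type":"array","items":{"type":"number"}}}},"fingers":{"type":"number"}},"required":["steps"]}

```bash
mkdir -p pics; ls; python3 - <<'E'
from bench import *
import cv2,numpy as np
s=get_state();print(s['clock'],s['q'],s['ee_pos'],s['orientation'],s['ft_force'],s['width'])
for n in('top','side'):
    print(n,calibration(n)); cv2.imwrite(f'pics/{n}0.png',cv2.cvtColor(capture(n),cv2.COLOR_RGB2BGR))
E
```

```text
pics
0.0 [-1.47209227e+00  2.21211978e-01  1.52763176e+00 -2.15133121e-05
  1.39469287e+00 -1.26105445e-01] [ 0.13924512 -0.60861222  0.20423513] [-3.11983434e+00 -3.52174635e-01 -8.56762641e-06] [ 0.93500041 -0.77530227 -0.43513589] 0.0872037480846577
top {'mtx': array([[461.30345575,   0.        , 275.56846148],
       [  0.        , 461.30345575, 208.63695134],
       [  0.        ,   0.        ,   1.        ]]), 'k1': -0.07514100853355121, 'position': array([0.38919585, 0.02488616, 1.05823375]), 'orientation': array([ 0.13085848, -0.13280564, -1.56095   ])}
side {'mtx': array([[531.22107343,   0.        , 283.84986553],
       [  0.        , 531.22107343, 208.40435711],
       [  0.        ,   0.        ,   1.        ]]), 'k1': -0.09671453117443105, 'position': array([0.3437623 , 0.96234235, 0.79152574]), 'orientation': array([ 0.14958896, -1.36430691, -2.63024785])}
```

View pics/top0.png

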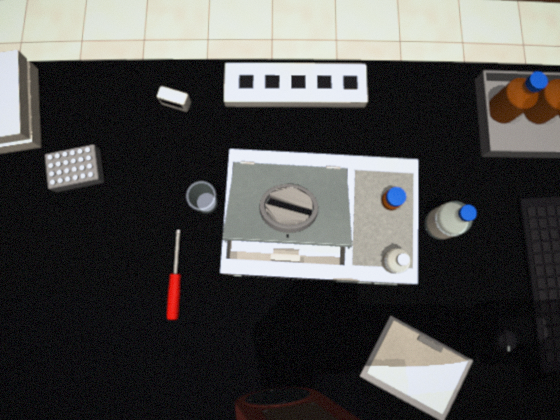

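View pics/side0.png

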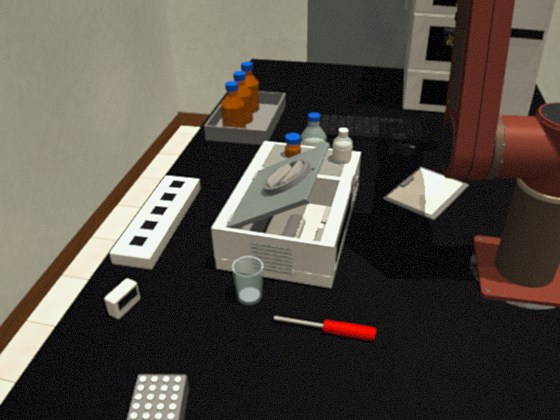

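The top view shows the module with corners near (229,150), (418,158), (417,284) and (221,276). The cover's front corners are near (228,240) and (351,245), and the fastener is at about (290,207) with its slot tilted slightly. The side view shows the cover ajar, the beaker at +y and two containers on the deck.

```bash
cat > h.py <<'E'
from bench import *
import cv2,numpy as np
from scipy.spatial.transform import Rotation as R
C={n:calibration(n) for n in('top','side')}
def rays(n,p):
    c=C[n];u=cv2.undistortPoints(np.float64(p).reshape(-1,1,2),c['mtx'],np.array([c['k1'],0,0,0,0.]))[:,0]
    d=R.from_rotvec(c['orientation']).apply(np.c_[u[:,0],-u[:,1],-np.ones(len(u))]);return c['position'],d
def plane(n,p,p0,nn):
    o,d=rays(n,p);return o+d*((np.dot(np.subtract(p0,o),nn))/(d@np.asarray(nn,float)))[:,None]
def grab(n,name=None):
    im=cv2.cvtColor(capture(n),cv2.COLOR_RGB2BGR)
    if name: cv2.imwrite('pics/'+name,im)
    return im
E
python3 - <<'E'
from h import *
im=cv2.imread('pics/top0.png')
hsv=cv2.cvtColor(im,cv2.COLOR_BGR2HSV)
m=(hsv[...,2]>60).astype(np.uint8)*255
m[:,:215]=0;m[:,422:]=0;m[:140]=0;m[295:]=0
c=max(cv2.findContours(m,0,1)[0],key=cv2.contourArea)
h=cv2.convexHull(c);q=cv2.approxPolyDP(h,6,True)[:,0];print('quad',q.tolist())
print(plane('top',q,[0,0,.12],[0,0,1]).round(4).tolist())
b=cv2.resize(im[140:295,210:430],None,fx=3.6,fy=3.6,interpolation=cv2.INTER_CUBIC)
cv2.imwrite('pics/crop0.png',cv2.convertScaleAbs(b,alpha=1.2))
E
```

```text
quad [[229, 148], [417, 158], [418, 283], [220, 273]]
[[0.6778, 0.1234, 0.12], [0.6591, -0.2751, 0.12], [0.3972, -0.2655, 0.12], [0.4158, 0.1357, 0.12]]
```

View pics/crop0.png

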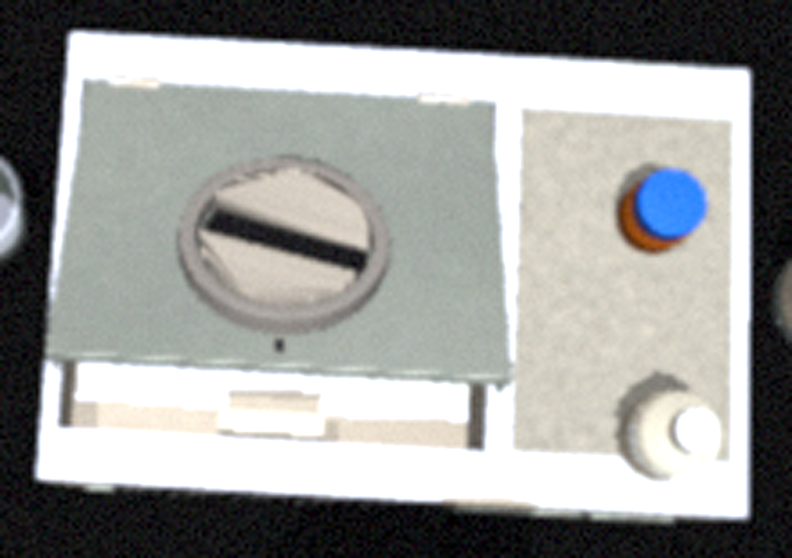

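The enlarged crop shows the cover's front corners at crop (50,355) and (505,383), with the hinge edge at (82,82)–(495,100). The slot runs from (207,217) to (368,262).

```bash
cat >> h.py <<'E'
O=np.array([.5375,-.0704,0]);yaw=-.0467;M=R.from_euler('z',yaw)
def loc(P): return M.inv().apply(np.asarray(P)-O)
def wor(P): return M.apply(np.asarray(P,float))+O
E
python3 - <<'E'
from h import *
f=lambda p:np.array(p)/3.6+[210,140]
print('hinge',loc(plane('top',f([[82,82],[495,100]]),[0,0,.12],[0,0,1])).round(4))
ny=M.apply([0,1,0])
for p,y in(([50,357],.189),([508,385],-.049)):
    P=loc(plane('top',f([p]),wor([0,y,0]),ny))[0];print('front',P,np.arctan2(P[2]-.12,.1-P[0]),np.hypot(P[2]-.112,.1-P[0]))
for th in(.4,.45,.5,.55,.6):
    n=np.array([np.sin(th),0,np.cos(th)]);u=np.array([-np.cos(th),0,np.sin(th)])
    piv=np.array([.1,.07,.112])
    fr=plane('top',f([[50,357],[508,385]]),wor(piv+8e-3*n),M.apply(n))
    P=loc(fr)-piv
    sl=loc(plane('top',f([[207,217],[368,262],[283,245]]),wor(piv+.02*n),M.apply(n)))-piv
    print(th,'front',(P@u).round(4),P[:,1].round(4),'slot u,y',(sl@u).round(4),sl[:,1].round(4), np.arctan2((sl[1]-sl[0])@u,(sl[0]-sl[1])[1]))
    print('   press',wor(piv+u*.145+n*.008+[0,.088,0]).round(4))
# beaker, tall items
print(loc(plane('top',[[202,196]],[0,0,.085],[0,0,1])))
E
```

```text
hinge [[ 0.0993  0.1899  0.12  ]
 [ 0.1013 -0.0513  0.12  ]]
front [-0.06898238  0.189       0.1895119 ] 0.39025746760622304 0.18591164197870969
front [-0.0727978  -0.049       0.20719826] 0.46734152858177064 0.19728605692020765
0.4 front [0.1871 0.1896] [ 0.1187 -0.1213] slot u,y [0.1022 0.1257 0.1177] [ 0.0413 -0.0465 -0.0006] 0.2618534874518895
   press [0.5145 0.0888 0.1758]
0.45 front [0.193  0.1955] [ 0.1174 -0.1195] slot u,y [0.1069 0.131  0.1228] [ 0.0411 -0.046  -0.0005] 0.2706196926769666
   press [0.5178 0.0887 0.1823]
0.5 front [0.1997 0.2022] [ 0.1161 -0.1176] slot u,y [0.1121 0.137  0.1285] [ 0.0409 -0.0454 -0.0003] 0.28066687256301287
   press [0.5215 0.0885 0.1885]
0.55 front [0.2074 0.2099] [ 0.1146 -0.1156] slot u,y [0.1181 0.1438 0.135 ] [ 0.0407 -0.0447 -0.0001] 0.29218450566636883
   press [0.5255 0.0883 0.1946]
0.6 front [0.2162 0.2188] [ 0.1131 -0.1134] slot u,y [0.1248 0.1515 0.1424] [ 0.0405 -0.044   0.0001] 0.30540675885177626
   press [0.5297 0.0881 0.2005]
[[0.03157102 0.25488767 0.085     ]]
```

>>> send_rows(
  steps=[
    [[0, 0, 0.05, 0, 0, 0], [0, 0, 0.1, 0, 0, 0], [0, 0, 0.13, 0, 0, 0], [0.19, 0.35, 0.13, 0, 0, 1.3], [0.19, 0.35, 0.13, 0, 0, 1.3], [0.19, 0.35, 0.13, 0, 0, 1.3], [0.19, 0.35, 0.13, 0, 0, 1.3], [0.19, 0.35, 0.13, 0, 0, 1.3], [0.19, 0.35, 0.13, 0, 0, 1.3], [0.19, 0.35, 0.13, 0, 0, 1.3], [0.19, 0.35, 0.13, 0, 0, 1.3], [0.19, 0.35, 0.13, 0, 0, 1.3]],
  ],
  fingers=0,
)

```text
clock: 1.3
ee_pos: [0.3315, -0.2539, 0.3345]
orientation: [-2.257, -2.183, -0.002]
ft_force: [-1.0, -1.6, -0.7]
width: 0.0023
```

>>> send_rows(
  steps=[
    [[0.169, 0.343, 0, 0, 0, 1.29], [0.169, 0.343, 0, 0, 0, 1.29], [0.169, 0.343, 0, 0, 0, 1.29], [0.169, 0.343, 0, 0, 0, 1.29], [0.169, 0.343, 0, 0, 0, 1.29], [0.169, 0.343, 0, 0, 0, 1.29], [0.169, 0.343, 0, 0, 0, 1.29], [0.169, 0.343, 0, 0, 0, 1.29], [0.169, 0.343, 0, 0, 0, 1.29], [0.169, 0.343, -0.04, 0, 0, 1.29], [0.169, 0.343, -0.06, 0, 0, 1.29], [0.169, 0.343, -0.06, 0, 0, 1.29]],
  ],
)

```text
clock: 2.5
ee_pos: [0.4981, 0.0893, 0.2703]
orientation: [-0.489, -3.094, 0.002]
ft_force: [0.4, -0.1, 0.3]
width: 0.0001
```

```bash
python3 - <<'E'
from h import *
s=get_state();print(s['q'].round(3),s['ee_pos'],s['ft_force'])
print(loc(s['ee_pos']), R.from_rotvec(s['orientation']).as_matrix().round(3))
a=grab('top');b=grab('side')
cv2.imwrite('pics/v1.png',np.hstack([a[130:300,190:430],b[90:300,170:410][:170]]).repeat(1,0))
v=np.vstack([a[120:300,190:450],b[110:290,180:440]]);cv2.imwrite('pics/v1.png',cv2.resize(v,None,fx=1.65,fy=1.65))
E
```

```text
[ 0.021 -0.096  1.737  0.     1.51  -1.236] [0.49808692 0.08927398 0.27033042] [ 0.38863939 -0.1253727   0.33277582]
[-0.04682417  0.15765997  0.27033042] [[-0.951  0.309 -0.009]
 [ 0.309  0.951  0.   ]
 [ 0.009 -0.003 -1.   ]]
```

View pics/v1.png

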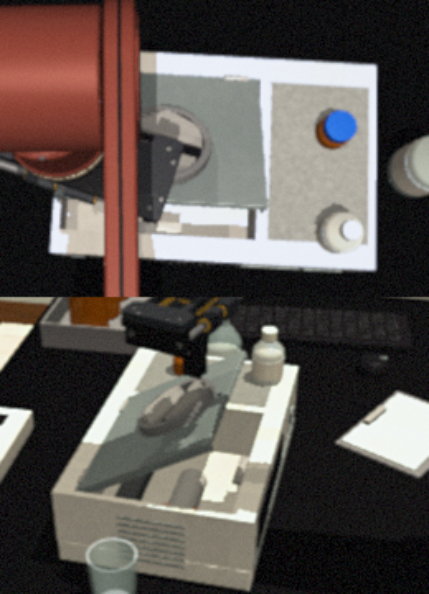

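The top view shows the gripper over the cover's +y half, clear of the containers. In the side view the fingers are above the cover with free space around them.

>>> send_rows(
  steps=[
    [[0, 0, -0.03, 0, 0, 0], [0, 0, -0.045, 0, 0, 0], [0, 0, -0.055, 0, 0, 0], [0, 0, -0.063, 0, 0, 0], [0, 0, -0.07, 0, 0, 0], [0, 0, -0.077, 0, 0, 0], [0, 0, -0.083, 0, 0, 0], [0, 0, -0.088, 0, 0, 0], [0, 0, -0.092, 0, 0, 0], [0, 0, -0.095, 0, 0, 0], [0, 0, -0.1, 0, 0, 0]],
  ],
)

```text
clock: 3.7
ee_pos: [0.5007, 0.0891, 0.1749]
orientation: [-0.491, -3.102, -0.0]
ft_force: [-0.4, 0.3, 2.9]
width: 0.0002
```

Contact at about 3 N, so the cover is moving. Next is the rest of the push.

>>> send_rows(
  steps=[
    [[0, 0, -0.008, 0, 0, 0], [0, 0, -0.014, 0, 0, 0], [0, 0, -0.02, 0, 0, 0], [0, 0, -0.026, 0, 0, 0], [0, 0, -0.031, 0, 0, 0], [0, 0, -0.035, 0, 0, 0], [0, 0, -0.039, 0, 0, 0], [0, 0, -0.042, 0, 0, 0], [0, 0, -0.044, 0, 0, 0], [0, 0, -0.044, 0, 0, 0]],
  ],
)

```text
clock: 4.7
ee_pos: [0.5006, 0.0891, 0.1306]
orientation: [-0.491, -3.101, -0.0]
ft_force: [-0.7, 0.5, -0.3]
width: 0.0004
```

>>> send_rows(
  steps=[
    [[0, 0, -0.001, 0, 0, 0], [0, 0, -0.002, 0, 0, 0], [0, 0, -0.003, 0, 0, 0], [0, 0, -0.003, 0, 0, 0], [0, 0, -0.003, 0, 0, 0]],
  ],
)

```text
clock: 5.2
ee_pos: [0.5006, 0.0891, 0.1275]
orientation: [-0.491, -3.101, -0.0]
ft_force: [-0.1, 0.6, 0.9]
width: 0.0004
```

```bash
python3 - <<'E'
from h import *
s=get_state();print(s['ee_pos'],s['ft_force'],s['width'])
b=grab('side')
cv2.imwrite('pics/v2.png',cv2.resize(b[110:300,200:400],None,fx=3,fy=3,interpolation=cv2.INTER_CUBIC))
E
```

```text
[0.50061409 0.08907051 0.12753469] [-0.08706568  0.59979341  0.90035727] 0.0004439872339214354
```

View pics/v2.png

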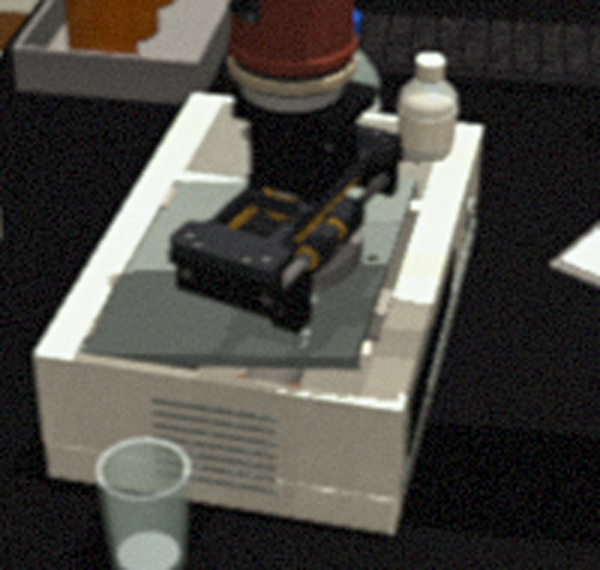

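```bash
python3 - <<'E'
from h import *
f=lambda p:np.array(p)/3+[200,110]
ny=M.apply([0,1,0])
for p in([360,357],[360,366],[85,348],[35,357],[403,404]):
    y=.189 if p[1]<400 and p[0]>40 else .2
    print(p,loc(plane('side',f([p]),wor([0,y,0]),ny)).round(4))
def proj(P):
    c=C['side'];q=R.from_rotvec(c['orientation']).inv().apply(np.array(P)-c['position']);r=np.array([q[0],-q[1]])/-q[2]
    r=r*(1+c['k1']*(r@r));return (c['mtx'][:2,:2]@r+c['mtx'][:2,2]-[200,110])*3
e=get_state()['ee_pos'];print('tip',proj(e-[0,0,.011]))
E
```

```text
[360, 357] [[-0.0991  0.189   0.1478]]
[360, 366] [[-0.0993  0.189   0.1402]]
[85, 348] [[0.096  0.189  0.1207]]
[35, 357] [[0.1298 0.2    0.1149]]
[403, 404] [[-0.1311  0.2     0.1223]]
tip [290.25028701 354.90921004]
```

The cover's front corner is at crop (360,357), which puts it at z≈0.148. The cover is therefore still about 0.14 rad open, and the closed tips reach further than nominal. I'll keep pushing gently.

>>> send_rows(
  steps=[
    [[0, 0, -0.003, 0, 0, 0], [0, 0, -0.006, 0, 0, 0], [0, 0, -0.009, 0, 0, 0], [0, 0, -0.012, 0, 0, 0]],
  ],
)

```text
clock: 5.65
ee_pos: [0.5004, 0.0891, 0.1151]
orientation: [-0.491, -3.101, -0.0]
ft_force: [-1.4, -0.9, 2.0]
width: 0.0005
```

```bash
python3 - <<'E'
from h import *
s=get_state();print(s['ee_pos'],s['ft_force'],s['torque'],s['joint_efforts'])
b=grab('side');a=grab('top')
v=np.hstack([cv2.resize(b[130:290,200:350],None,fx=3,fy=3,interpolation=2),cv2.resize(a[140:300,210:325],None,fx=3,fy=3,interpolation=2)])
cv2.imwrite('pics/v3.png',v)
E
```

```text
[0.50043313 0.08905398 0.11510732] [-1.36125682 -0.91256409  2.01377247] [0.05588649 0.12360791 0.00265877] [-1.60799939e-01 -3.65967751e+01 -3.57134950e+01 -3.98907973e-02
 -3.31415506e-01 -1.37858766e-03]
```

View pics/v3.png

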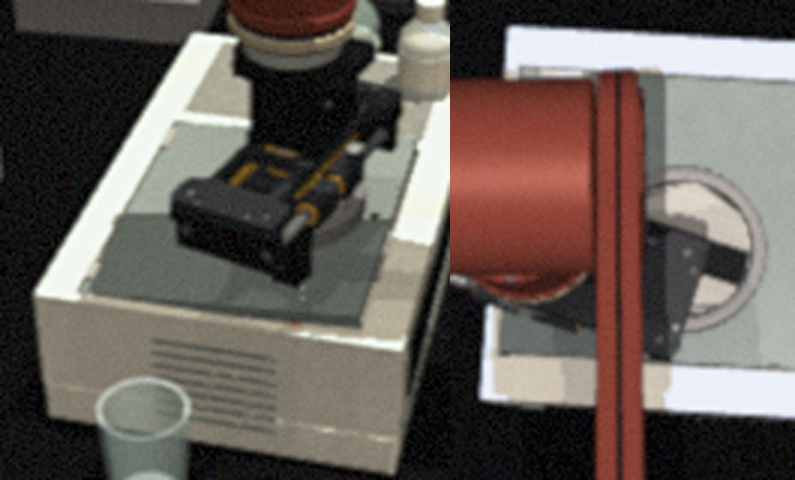

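Now nearly shut, with the front corner at side crop (360,318). But the contact seems to sit above the nominal tip height. I'll check the gripper's real pose by projecting its body corners.

```bash
cat >> h.py <<'E'
def proj(n,P):
    c=C[n];q=R.from_rotvec(c['orientation']).inv().apply(np.array(P)-c['position']);r=np.array([q[0],-q[1]])/-q[2]
    r=r*(1+c['k1']*(r@r));return c['mtx'][:2,:2]@r+c['mtx'][:2,2]
E
python3 - <<'E'
from h import *
s=get_state();e=s['ee_pos'];T=R.from_rotvec(s['orientation'])
for y in(.095,-.095):
  for x in(.0375,-.0375):
    for z in(-.059,):
      P=e+T.apply([x,y,z]);print(x,y,P.round(3),'v3 side',((proj('side',P)-[200,130])*3).round(),'top',((proj('top',P)-[210,140])*3+[450,0]).round())
for z in(0,.011):
  P=e+T.apply([0,0,z]);print('tcp' ,z,((proj('side',P)-[200,130])*3).round(),((proj('top',P)-[210,140])*3+[450,0]).round())
ny=M.apply([0,1,0])
print(loc(plane('side',np.array([[360,318],[360,310],[405,347]])/3+[200,130],wor([0,.189,0]),ny)).round(4))
E
```

```text
0.0375 0.095 [0.494 0.191 0.174] v3 side [271. 320.] top [388. 273.]
-0.0375 0.095 [0.566 0.168 0.174] v3 side [170. 285.] top [427. 165.]
0.0375 -0.095 [0.435 0.01  0.174] v3 side [401. 175.] top [668. 367.]
-0.0375 -0.095 [ 0.507 -0.013  0.174] v3 side [308. 148.] top [704. 256.]
tcp 0 [291. 297.] [552. 276.]
tcp 0.011 [290. 309.] [553. 277.]
[[-0.0996  0.189   0.1301]
 [-0.0994  0.189   0.1369]
 [-0.1311  0.189   0.111 ]]
```

>>> send_rows(
  steps=[
    [[0, 0, -0.003, 0, 0, 0], [0, 0, -0.005, 0, 0, 0], [0, 0, -0.007, 0, 0, 0], [0, 0, -0.007, 0, 0, 0]],
  ],
)

```text
clock: 6.15
ee_pos: [0.5002, 0.0891, 0.1074]
orientation: [-0.491, -3.101, -0.0]
ft_force: [0.6, 0.5, 0.1]
width: 0.0004
```

>>> send_rows(
  steps=[
    [[0, 0, -0.001, 0, 0, 0], [0, 0, -0.002, 0, 0, 0], [0, 0, -0.003, 0, 0, 0]],
  ],
)

```text
clock: 6.45
ee_pos: [0.5002, 0.0891, 0.1044]
orientation: [-0.491, -3.1, 0.0]
ft_force: [-2.3, -0.5, 2.6]
width: 0.0001
```

>>> send_rows(
  steps=[
    [[0, 0, -0.001, 0, 0, 0], [0, 0, -0.002, 0, 0, 0], [0, 0, -0.003, 0, 0, 0]],
  ],
)

```text
clock: 6.75
ee_pos: [0.5002, 0.0891, 0.103]
orientation: [-0.491, -3.1, 0.0]
ft_force: [-9.2, -0.7, 19.7]
width: 0.0004
```

```bash
python3 - <<'E'
from h import *
s=get_state();print(s['ee_pos'],s['ft_force'])
b=grab('side')
cv2.imwrite('pics/v4.png',cv2.resize(b[170:275,220:360],None,fx=5,fy=5,interpolation=2))
E
```

```text
[0.50020543 0.08908586 0.103006  ] [-9.16844043 -0.74636203 19.70486322]
```

View pics/v4.png

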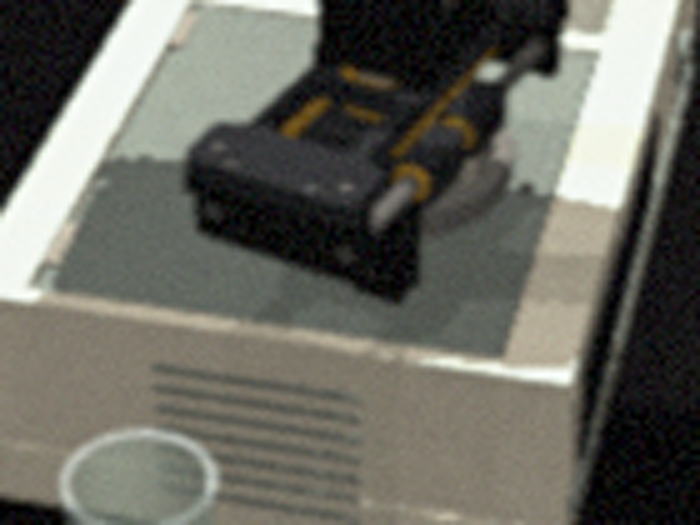

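The cover is now flush and firmly on its stop at about 20 N, with its front edge along the wall at (60,290)–(510,355). Next I lift off, open the fingers to 40 mm and move over the fastener.

>>> send_rows(
  steps=[
    [[0, 0, 0.03, 0, 0, 0], [0, 0, 0.07, 0, 0, 0], [0, 0, 0.09, 0, 0, 0], [0.008, -0.045, 0.09, 0, 0, 0], [0.016, -0.088, 0.09, 0, 0, 0], [0.016, -0.088, 0.09, 0, 0, 0], [0.016, -0.088, 0.09, 0, 0, 0]],
  ],
  fingers=0.04,
)

```text
clock: 7.5
ee_pos: [0.5162, 0.0003, 0.1927]
orientation: [-0.495, -3.099, -0.0]
ft_force: [1.2, 0.3, -0.0]
width: 0.0389
```

```bash
python3 - <<'E'
from h import *
print('v1 tip proj',proj('side',[.498,.089,.259]),'seen ~ (298,157)')
s=get_state();e=s['ee_pos'];T=R.from_rotvec(s['orientation']);print(e,s['ft_force'],s['width'],s['q'].round(3))
b=grab('side');a=grab('top')
g=lambda i:cv2.convertScaleAbs(i,alpha=2,beta=20)
v=np.hstack([cv2.resize(g(b[110:260,230:340]),None,fx=4,fy=4,interpolation=2),cv2.resize(g(a[140:290,235:325]),None,fx=4,fy=4,interpolation=2)])
cv2.imwrite('pics/v5.png',v)
for y in(.02,-.02,.035,-.035):
    P=e+T.apply([0,y,.011]);print(y,P.round(3),'side',((proj('side',P)-[230,110])*4).round(),'z+28',((proj('side',P+[0,0,.028])-[230,110])*4).round())
E
```

```text
v1 tip proj [298.46345167 170.00959211] seen ~ (298,157)
[5.16184367e-01 3.40032184e-04 1.92713200e-01] [ 1.22302424  0.33049604 -0.02624829] 0.03885606064499005 [-0.152 -0.029  1.819  0.     1.355 -1.407]
0.02 [0.522 0.019 0.182] side [251. 294.] z+28 [251. 249.]
-0.02 [ 0.51  -0.019  0.182] side [286. 260.] z+28 [287. 215.]
0.035 [0.527 0.034 0.182] side [237. 307.] z+28 [237. 262.]
-0.035 [ 0.505 -0.033  0.182] side [299. 247.] z+28 [300. 203.]
```

View pics/v5.png

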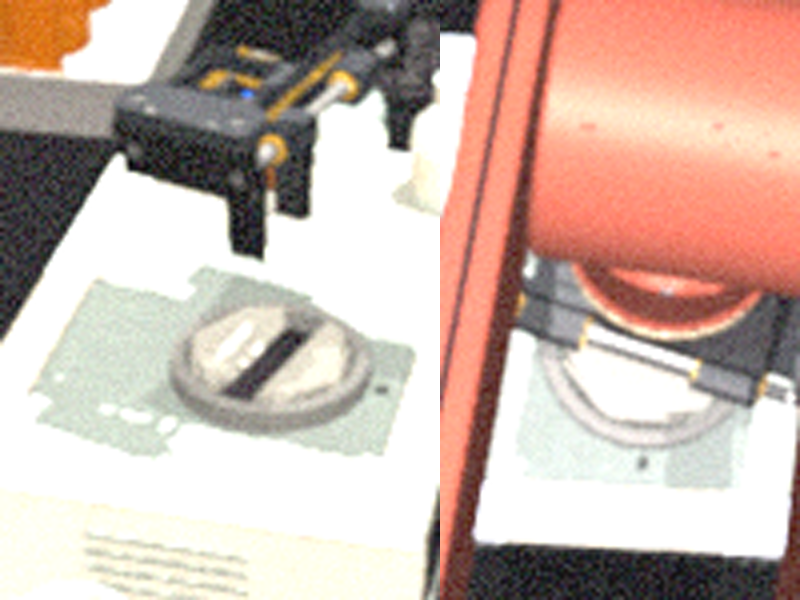

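The two fingertips appear at (248,255) and (295,210). That matches my projection with z raised 28 mm, so the true tip height is reported TCP z + 17 mm, and x/y are right. Next I measure the collar and slot from this view.

```bash
python3 - <<'E'
from h import *
f=lambda p:np.array(p,float)/4+[230,110]
# collar outer top rim extremes (z .135) in v5 side
P=plane('side',f([[170,362],[372,352],[258,292],[287,412]]),[0,0,.135],[0,0,1]);print('collar',P.round(4),((P[0]+P[1])/2).round(4),((P[2]+P[3])/2).round(4))
S=plane('side',f([[240,392],[302,335]]),[0,0,.130],[0,0,1]);d=S[0]-S[1];print('slot',S.round(4),S.mean(0).round(4),np.arctan2(d[1],d[0]),np.hypot(*d[:2]))
print('model',wor([-.025,.07,.123]))
im=cv2.imread('pics/v5.png')[:,:440];hs=im.astype(int).max(2)
m=((hs<120)).astype(np.uint8);m[:310]=0;m[412:]=0;m[:,:200]=0;m[:,345:]=0
n,l,st,ce=cv2.connectedComponentsWithStats(m)
i=1+np.argmax(st[1:,4]);pts=np.argwhere(l==i)[:,::-1];print(st[i],cv2.minAreaRect(pts.astype(np.float32)))
Q=plane('side',f(pts),[0,0,.130],[0,0,1])[:,:2];(c,wh,a)=cv2.minAreaRect((Q*1000).astype(np.float32));print(c,wh,a)
# tool-y now
T=R.from_rotvec(get_state()['orientation']).as_matrix();print('tooly',np.arctan2(T[1,1],T[0,1]))
E
```

```text
collar [[ 0.5668  0.024   0.135 ]
 [ 0.4593 -0.0066  0.135 ]
 [ 0.5326 -0.0555  0.135 ]
 [ 0.4956  0.0583  0.135 ]] [0.5131 0.0087 0.135 ] [0.5141 0.0014 0.135 ]
slot [[ 0.525   0.0379  0.13  ]
 [ 0.5013 -0.0235  0.13  ]] [0.5132 0.0072 0.13  ] 1.2033770524024843 0.06577486188097377
model [0.51579507 0.00069076 0.123     ]
[ 223  328   86   73 1979] ((267.4997253417969, 364.53607177734375), (24.67765998840332, 103.38627624511719), 45.51616668701172)
(515.0245971679688, 7.5313720703125) (76.2854995727539, 16.453479766845703) 71.37662506103516
tooly 1.2568081403373113
```

>>> send_rows(
  steps=[
    [[-0.001, 0.001, -0.03, 0, 0, -0.012], [-0.001, 0.001, -0.05, 0, 0, -0.012], [-0.001, 0.001, -0.06, 0, 0, -0.012], [-0.001, 0.001, -0.066, 0, 0, -0.012], [-0.001, 0.001, -0.07, 0, 0, -0.012], [-0.001, 0.001, -0.074, 0, 0, -0.012], [-0.001, 0.001, -0.077, 0, 0, -0.012], [-0.001, 0.001, -0.077, 0, 0, -0.012]],
  ],
)

```text
clock: 8.4
ee_pos: [0.515, 0.0027, 0.1157]
orientation: [-0.509, -3.097, -0.0]
ft_force: [0.8, 0.0, 0.5]
width: 0.0399
```

>>> send_rows(
  steps=[
    [[0, -0.001, -0.002, 0, 0, 0], [0, -0.001, -0.004, 0, 0, 0], [0, -0.001, -0.0055, 0, 0, 0], [0, -0.001, -0.0055, 0, 0, 0]],
  ],
)

```text
clock: 8.8
ee_pos: [0.5148, 0.0017, 0.11]
orientation: [-0.509, -3.096, -0.0]
ft_force: [0.1, 0.0, -0.8]
width: 0.0399
```

```bash
python3 - <<'E'
from h import *
s=get_state();print(s['ee_pos'],s['ft_force'],s['torque'],s['q'].round(3))
b=grab('side')
cv2.imwrite('pics/v6.png',cv2.resize(cv2.convertScaleAbs(b[140:260,230:350],alpha=2,beta=20),None,fx=4,fy=4,interpolation=2))
E
```

```text
[0.51481633 0.00168039 0.10996047] [ 0.14747257  0.02894502 -0.78274365] [ 0.03419858 -0.22686026 -0.01556605] [-0.15   0.051  1.9    0.     1.193 -1.395]
```

View pics/v6.png

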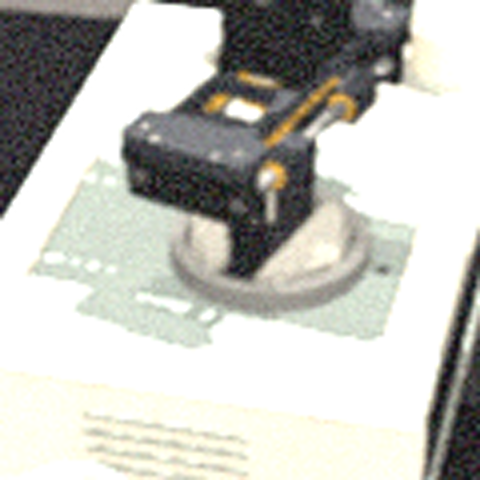

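The fingers sit in the slot at about (245,260), with no contact force. Now turning clockwise.

>>> send_rows(
  steps=[
    [[0, 0, 0, 0, 0, -0.1], [0, 0, 0, 0, 0, -0.2], [0, 0, 0, 0, 0, -0.3], [0, 0, 0, 0, 0, -0.4], [0, 0, 0, 0, 0, -0.5], [0, 0, 0, 0, 0, -0.6], [0, 0, 0, 0, 0, -0.7], [0, 0, 0, 0, 0, -0.8], [0, 0, 0, 0, 0, -0.9], [0, 0, 0, 0, 0, -1.0], [0, 0, 0, 0, 0, -1.1], [0, 0, 0, 0, 0, -1.2]],
  ],
)

```text
clock: 10.05
ee_pos: [0.5145, 0.0023, 0.1101]
orientation: [-2.173, -2.264, -0.004]
ft_force: [-1.4, 2.6, 1.5]
width: 0.0402
```

```bash
python3 - <<'E'
from h import *
s=get_state();T=R.from_rotvec(s['orientation']).as_matrix();print(s['ee_pos'],s['ft_force'],s['torque'],'tooly',np.arctan2(T[1,1],T[0,1]))
E
```

```text
[0.51453787 0.00234357 0.11009223] [-1.42401887  2.6193671   1.45871503] [0.4350943  0.10086321 0.13138066] tooly 0.040980188901555706
```

Torque is 0.13 N m, so the fastener is turning. The rest goes on to the stop.

>>> send_rows(
  steps=[
    [[0, 0, 0, 0, 0, -0.05], [0, 0, 0, 0, 0, -0.1], [0, 0, 0, 0, 0, -0.15], [0, 0, 0, 0, 0, -0.18], [0, 0, 0, 0, 0, -0.2], [0, 0, 0, 0, 0, -0.2]],
  ],
)

```text
clock: 10.65
ee_pos: [0.5145, 0.0026, 0.1101]
orientation: [-2.388, -2.035, -0.005]
ft_force: [0.5, 1.7, 0.7]
width: 0.04
```

```bash
python3 - <<'E'
from h import *
s=get_state();T=R.from_rotvec(s['orientation']).as_matrix();print(s['ee_pos'],s['ft_force'],s['torque'],'tooly',np.arctan2(T[1,1],T[0,1]))
E
```

```text
[0.51450407 0.00256734 0.1101248 ] [0.47272702 1.70009347 0.66486955] [ 0.26539725 -0.01905675  0.08056434] tooly -0.158917871925256
```

>>> send_rows(
  steps=[
    [[0, 0, 0, 0, 0, -0.03], [0, 0, 0, 0, 0, -0.06], [0, 0, 0, 0, 0, -0.08], [0, 0, 0, 0, 0, -0.08]],
  ],
)

```text
clock: 11.05
ee_pos: [0.5145, 0.0026, 0.1102]
orientation: [-2.465, -1.942, -0.004]
ft_force: [-0.9, 2.7, 0.1]
width: 0.0401
```

```bash
python3 - <<'E'
from h import *
s=get_state();T=R.from_rotvec(s['orientation']).as_matrix();print(s['ee_pos'],s['ft_force'],s['torque'],'tooly',np.arctan2(T[1,1],T[0,1]))
E
```

```text
[0.51450865 0.00261924 0.11017387] [-0.89016237  2.69424025  0.06665312] [ 0.19039829 -0.11890947  2.92594787] tooly -0.2364424750229592
```

Torque has jumped to 2.9 N m, so the fastener is on its stop. I'll back off within the play, lift out and check.

>>> send_rows(
  steps=[
    [[0, 0, 0, 0, 0, 0], [0, 0, 0, 0, 0, 0.06], [0, 0, 0, 0, 0, 0.1], [0, 0, 0.01, 0, 0, 0.1], [0, 0, 0.03, 0, 0, 0.1], [0, 0, 0.07, 0, 0, 0.1], [0, 0, 0.12, 0, 0, 0.1], [0, 0, 0.16, 0, 0, 0.1], [-0.05, 0, 0.2, 0, 0, 0.1], [-0.09, -0.02, 0.2, 0, 0, 0.1], [-0.12, -0.04, 0.2, 0, 0, 0.1], [-0.12, -0.05, 0.2, 0, 0, 0.1]],
  ],
)

```text
clock: 12.25
ee_pos: [0.3923, -0.0484, 0.3122]
orientation: [-2.373, -2.059, -0.006]
ft_force: [0.8, 1.1, 0.0]
width: 0.0397
```

```bash
python3 - <<'E'
from h import *
s=get_state();print(s['ee_pos'],s['ft_force'],s['clock'])
b=grab('side');a=grab('top')
v=np.hstack([cv2.resize(cv2.convertScaleAbs(b[120:300,210:350],alpha=1.6,beta=10),None,fx=3,fy=3,interpolation=2),cv2.resize(a[130:310,200:320],None,fx=3,fy=3,interpolation=2)])
cv2.imwrite('pics/v7.png',v)
E
```

```text
[ 0.39230967 -0.04837418  0.31220076] [0.76016364 1.10654289 0.01644237] 12.25
```

View pics/v7.png

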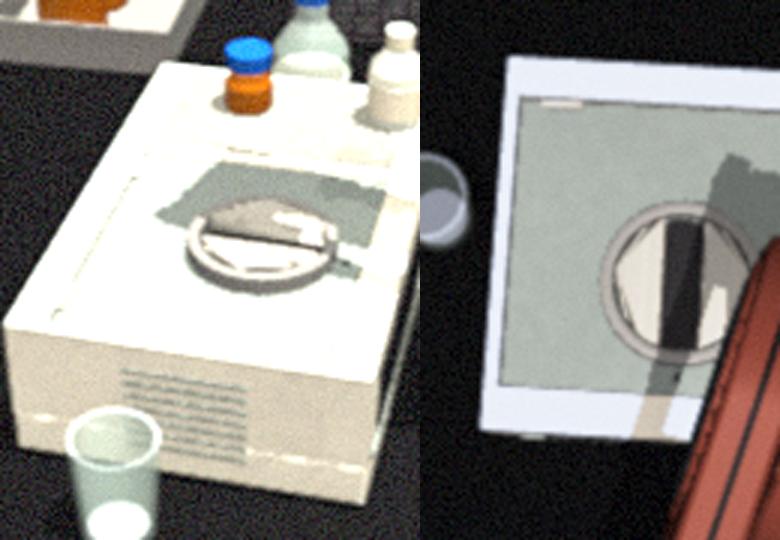

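The slot now runs from (690,220) to (682,350), parallel to the cover's side edge within about 0.01 rad. The cover is flush and the beaker, jar and bottles are standing. Handing in.

```bash
python3 -c "
from bench import *
print(hand_in())"
```

```text
the job is handed in; nothing more can be done
None
```

The cover is shut and the fastener is turned clockwise to its stop. I let go and handed the job in at about 12.3 s; no verdict is reported.

- **Cover:** I pushed it down with closed fingertips until the force rose to about 20 N at the stop. The side picture then showed it flush, and the last pictures still do.
- **Fastener:** I set the fingers, 40 mm apart, in the slot and turned it with the cover shut. Friction torque was about 0.13 N m on the way and rose to 2.9 N m at the stop. In the last top picture the slot runs parallel to the cover's side edge, within about 0.01 rad.
- **Surroundings:** The jar, the two bottles and the beaker all appear standing and unmoved. I did not check the screwdriver in the final crops, but the arm never went near it. The last force reading, about 1 N, is noise level, and nothing is being touched.

**One disagreement:** the fingertips stood about 28 mm higher than the reported tool position and the stated tool length imply. It showed up when the cover was still about 0.14 rad open at the computed end height. The 20 N contact and the side view both fitted 28 mm, so I used that offset for the slot, and the tips went in without contact force.

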